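# Level the setting shelf on the draining board

### The arm

A 7-joint arm with a two-finger parallel gripper is mounted at the origin on the work surface. World frame = base frame: x ahead of the robot, y to its left, z up, the work surface at z = 0. Lengths are in m, angles in rad, forces in N, time in s.
With the tool pointing down it reaches from about 0.425 to 0.975 m from the base axis. Payload 16.7 kg.
Tool frame: the origin (TCP) lies midway between the tips of the shut fingers; the grasp point (between the pads) lies 19 mm behind it; z points along the fingers, y is the line along which they close (so a half turn about z gives the same grasp; the last joint's range is limited). The gripper opens to 85 mm and grips with 20 to 120 N. Pads are 22 mm wide; open, the fingers measure 114 mm over their backs; the gripper's body (76 mm by 85 mm) begins 54 mm behind the grasp point. The pads swing forward as they close: fully open they stand 13 mm farther back than shut.
Start: joints at [1.04, 0.426, 0.074, 1.606, -0.034, 1.111, -0.067], TCP at [0.251, -0.627, 0.231] pointing down, gripper open.
Joint ranges: [-2.85, 2.85], [-0.5, 2.14], [-1.23, 1.37], [0.21, 2.46], [-1.02, 4.16], [0.16, 2.05], [-2.73, 2.73]. Speed limits (rad/s): [1.89, 1.89, 2.39, 2.39, 3.01, 3.01, 3.01].

### API

Orientations are given as a 3x3 rotation matrix whose columns are the frame's x, y, z axes.
In Python, from bench import monitor, optics, workorder gives the robot as it stands.
- The arm moves only by the tool servo_tool, never from a script. Its argument "increments" is a list of rows, each a list of 7 numbers: the shift along the tool's x, y, z in mm, then the turn, a rotation vector about the tool's x, y, z in degrees, then the gripper's target within -1 to 1 (fully open at 1, half-way at 0, shut at -1). In form: [[dx, dy, dz, rx, ry, rz, claw], ...]. A call has 1 to 10 rows; each row shifts and turns the commanded pose from where the row before left it, along the tool's axes as they then stand; what a row does not reach is not made up. A row lasts 1/10 s, in which the tool goes at most 50 mm and 8.59 degrees, less where a joint would pass 70% of its speed; a pose out of reach is approached as far as the arm can. A call with a gripper value outside its range is refused whole. The fingers move at their own pace and stop on an object; the grip force is fixed at half the most. Time passes only in rows, so rows that do not move let the fingers close. It gives the time, the measured TCP pose, the force, the opening and the grip force at its end, in the units of the state.
- monitor.state(): the state, without advancing time (a new reading comes with each control period).
- optics.get_image(name): name is "side" or "top"; returns a dict with "img" (420x560x3 uint8, blue, green, red), "intrinsics" (3x3 intrinsics, pixels), "k1" (the pictures are not rectified: a ray, as slopes to the right and down, at radius r is drawn at 1 + k1 r^2 times it, then the intrinsics apply), "position" and "rotation" of the camera in the world. Camera axes: x right, y down, z forward; pixel columns grow to the right and rows downward; lengths in m; the calibration is good to about 2 mm. A picture is of the moment at which its call begins. There is no depth.
- workorder.job_done(): hands the job in; it is judged then, once.
The state is a dict: "time_s": time; "joint_pos": joint angles; "joint_vel": joint speeds; "effort": joint torques, N m; "tool_pos": TCP position; "tool_rot": TCP orientation; "wrist_force": force on the tool from outside, world axes, zero at the start; "wrist_torque": the same for the moment, N m; "width": finger opening in m; "grip_force": force on a finger pad.
Only numpy, scipy, OpenCV 4.12 (cv2) and the standard library are available. Lean on these libraries where they do the work, as an engineer would, in place of code of your own. Each camera call takes 0.05 s, during which the arm holds its last target. There are 200 camera calls.

### The job

The marble shelf on the draining board has to be dead level before a cake is left on it to set: stand the spirit level on the marble along the shelf's length and let go of it, then turn the knob of the shelf's screw foot until the bubble rests between the two lines, with hands off the level. Then press down on top of the level with a light, steady push, to bed the feet, and finish like that, still pressing, with the bubble still between the lines. Leave the shelf standing where it is and do not disturb the mug, bowl, cake tin and toast rack.

Things in the scene. Friction and masses are not known exactly. Their poses are not given: they have to be found in the camera images.
- level_mid (a point): Centre of an aluminium box spirit level, 225 long x 26 wide x 46 mm high, 0.3 kg, standing on its flat base. Its x axis runs along its length, z up. In the middle of its top is a window 60 mm long with a yellow-green vial along x, between cheeks 5 mm thick; beside the window the top is solid. It starts on the draining board, which is 4 mm above the work surface.
- bubble (a joint): Position (m) of the white bubble along the vial, towards the level's +x end; 0 is the middle. Bubble 12 mm long, inner edges of the vial's two black lines 16 mm apart: it rests between them within 0.002 of 0. It floats to the higher end, 0.8 mm for each mrad of slope of the level (at most 20 mm), and needs about 1.5 s to come to rest.
- shelf_top (a point): Centre of the marble slab's top, 300 (x) x 180 (y) mm, 70 mm above the draining board. The loose 3 kg shelf stands on two plain feet under its -x end (x = -125, y = +-70 mm) and on one screw foot in a steel lug at its +x end (x = 175, y = 0), the lug's top 6 mm below the slab's. The screw starts too short: the +x end is low by 5 to 14 mrad. Across its width the shelf is level.
- knob_mid (a point): Centre of the round black fluted knob on the foot's screw, 40 mm in diameter, 24 mm high, upright axis, 26 to 30 mm clear below it to the lug. Clockwise from above raises that end of the shelf: 1.27 mm, 4.2 mrad of slope, 3.4 mm of bubble travel a radian; the knob keeps its height. It turns both ways, stiffly (0.1 N m), stays where it is left, and has over 2.5 rad to spare past level.
- mug: Bystander: green ceramic mug, 84 mm across, 95 mm high; origin at the centre of its underside.
- bowl: Bystander: upturned white plastic bowl, 154 mm across, 68 mm high; origin at the centre of its underside.
- cake_tin: Bystander: round steel springform cake tin with a side latch, 186 mm across, 68 mm high; origin at the centre of its underside.
- toast_rack: Bystander: chrome wire toast rack, 140 x 75 mm, 124 mm high; origin at the centre of its underside.

How it is judged:
By the outcome, as a careful person would: the job done as asked, in the order asked, and still so for the second after the job is handed in, while the arm keeps its last pose, push and grip.
It also fails if it takes over 70 s, if anything falls off the work surface, if the arm or the gripper's body presses on something with over 40 N, if the wrist force passes 120 N, or if a joint passes its speed limit or range.

## Working session

There is one attempt and no reset: what is moved stays moved. The work goes in short steps, Python scripts to look and compute and a tool call to move; the robot and the scene stay as the last step left them, time stands still between calls to the robot, and variables do not carry over. Pictures are saved under pics/ and viewed, at most 10 in all, crops included, and the job is handed in when it is done.

Besides the shell and the picture viewer there is one more tool, called after "Call:" as name(argument=value, ...), one argument or row to a line, values as JSON. servo_tool: Moves the arm, as the interface text tells. Its arguments: {"type":"object","properties":{"increments":{"type":"array"}},"required":["increments"]}

```bash
mkdir -p pics; ls; cat > h.py <<'E'
import numpy as np, cv2
from bench import monitor, optics, workorder
def get(name, save=None):
    d=optics.get_image(name); d={k:(np.array(v) if k!='k1' else v) for k,v in d.items()}
    if save: cv2.imwrite('pics/'+save,d['img'])
    return d
def ray(d,u,v):
    K=d['intrinsics']; xd=np.array([(u-K[0,2])/K[0,0],(v-K[1,2])/K[1,1]]); x=xd.copy()
    for _ in range(30): x=xd/(1+d['k1']*(x@x))
    r=d['rotation']@np.array([x[0],x[1],1]); return d['position'],r/np.linalg.norm(r)
def onz(d,u,v,z):
    p,r=ray(d,u,v); return p+r*(z-p[2])/r[2]
def proj(d,P):
    q=d['rotation'].T@(np.array(P)-d['position']); x=q[:2]/q[2]; x=x*(1+d['k1']*(x@x)); K=d['intrinsics']
    return np.array([K[0,0]*x[0]+K[0,2],K[1,1]*x[1]+K[1,2]])
E
python3 - <<'E'
from h import *
for n in('top','side'):
    d=get(n,n+'0.png'); print(n,d['position'],d['rotation'].round(3).tolist(),d['intrinsics'].tolist(),d['k1'])
s=monitor.state(); print(s)
E
```

```text
pics
top [ 0.37946313 -0.05722322  1.30265123] [[-0.019, -0.976, 0.218], [-1.0, 0.02, 0.001], [-0.005, -0.218, -0.976]] [[511.9530826214999, 0.0, 276.6265771352614], [0.0, 511.9530826214999, 201.29114976551833], [0.0, 0.0, 1.0]] -0.19492424487612947
side [0.53147369 0.63219082 0.70821135] [[-0.993, -0.08, 0.089], [-0.119, 0.663, -0.739], [0.0, -0.745, -0.668]] [[398.3794067990657, 0.0, 277.2479965546853], [0.0, 398.3794067990657, 212.8976471039057], [0.0, 0.0, 1.0]] 0.019758925576916806
{'time_s': 0.1, 'joint_pos': array([ 1.04048065,  0.42663716,  0.073862  ,  1.60652901, -0.03411748,
        1.11082803, -0.06710381]), 'joint_vel': array([-0.00139212, -0.00093161,  0.00027317, -0.00238594,  0.00030696,
        0.00064714,  0.00169698]), 'effort': array([ 1.10966680e-02, -9.51518154e+01,  3.77382293e+00, -4.64400458e+01,
        1.98998168e-02,  6.39970967e-03, -5.07978905e-05]), 'tool_pos': array([ 0.25072116, -0.62631123,  0.23070862]), 'tool_rot': array([[ 9.28380706e-01,  3.71630233e-01, -4.84551197e-04],
       [ 3.71630543e-01, -9.28380132e-01,  1.03426036e-03],
       [-6.54852864e-05, -1.14026139e-03, -9.99999348e-01]]), 'wrist_force': array([ 0.24237545, -0.73013183, -0.36210689]), 'wrist_torque': array([-0.04002232, -0.05074117, -0.0277067 ]), 'grip_force': 0.0, 'width': 0.08513603295309435}
```

View pics/top0.png

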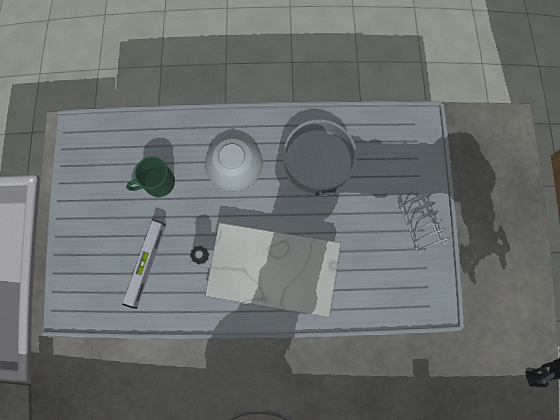

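View pics/side0.png

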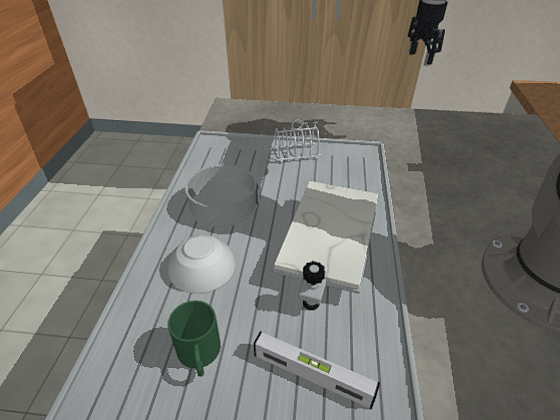

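Top: level from about (157,220) to (131,307), vial at (143,263), knob at (200,255), slab corners (218,223), (340,242), (329,317) and (206,295). Side: vial at (314,363), knob at (314,270), nothing yet on the shelf.

```bash
cat > m.py <<'E'
from h import *
def green(d,roi=None):
    h=cv2.cvtColor(d['img'],cv2.COLOR_BGR2HSV); m=cv2.inRange(h,(25,110,110),(40,255,255))
    m=cv2.morphologyEx(m,cv2.MORPH_CLOSE,np.ones((7,7)))
    n,l,s,c=cv2.connectedComponentsWithStats(m); i=1+np.argmax(s[1:,4]); return c[i],s[i],l==i
def dark(d,c,r=16):
    g=d['img'].max(2); y,x=np.mgrid[:420,:560]
    m=((g<60)&(np.hypot(x-c[0],y-c[1])<r)).astype(np.uint8)
    n,l,s,cc=cv2.connectedComponentsWithStats(m); i=1+np.argmax(s[1:,4]); return cc[i],s[i]
def tri(d1,p1,d2,p2):
    a,r=ray(d1,*p1); b,q=ray(d2,*p2)
    t=np.linalg.lstsq(np.c_[r,-q],b-a,rcond=None)[0]; A=a+r*t[0];B=b+q*t[1]; return (A+B)/2,np.linalg.norm(A-B)
E
python3 - <<'E'
from m import *
t=get('top');s=get('side')
ct,st,_=green(t); cs,ss,_=green(s); print('vial',ct,st,cs,ss,tri(t,ct,s,cs),onz(t,*ct,.05),onz(s,*cs,.05))
kt,a=dark(t,(200,255)); ks,b=dark(s,(314,269),14); print('knob',kt,a,ks,b,tri(t,kt,s,ks),onz(t,*kt,.116))
for d,cor,z in((t,[(218,223),(340,242),(329,317),(206,295)],.074),(s,[(309,184),(378,191),(359,284),(277,270)],.074)):
    g=cv2.cvtColor(d['img'],cv2.COLOR_BGR2GRAY)
    P=np.array([onz(d,*c,z) for c in cor]); print(P.round(4).tolist(), P.mean(0),[np.linalg.norm(P[i]-P[i-1]).round(4) for i in range(4)])
for d,e in((t,[(157,220),(131,307)]),(s,[(258,340),(376,390)])):
    P=[onz(d,*c,.05) for c in e]; print('level ends',P,np.linalg.norm(P[0]-P[1]))
for n,d,c in(('top',t,(175,262)),('side',s,(315,330))):
    x,y=c; w,hh=(65,50) if n=='top' else (65,75)
    cv2.imwrite(f'pics/{n}1.png',cv2.resize(d['img'][y-hh:y+hh,x-w:x+w],None,fx=6 if n=='top' else 4,fy=6 if n=='top' else 4,interpolation=cv2.INTER_CUBIC))
E
```

```text
vial [144.73809524 258.02380952] [143 253   6  13  42] [314.         363.41025641] [299 355  31  18 156] (array([0.51538464, 0.27857853, 0.0413298 ]), np.float64(0.01393069306874826)) [0.52128684 0.27512268 0.05      ] [0.50886305 0.28465815 0.05      ]
knob [199.35955056 254.66853933] [190 246  19  18 178] [313.1318328 273.1318328] [303 262  22  21 311] (array([0.52173261, 0.12904223, 0.10423198]), np.float64(3.1371036236312014e-05)) [0.52035107 0.12721132 0.116     ]
[[0.6025, 0.0885, 0.074], [0.5497, -0.2075, 0.074], [0.3708, -0.1744, 0.074], [0.4281, 0.1172, 0.074]] [ 0.48777852 -0.04404874  0.074     ] [np.float64(0.1767), np.float64(0.3007), np.float64(0.1819), np.float64(0.2972)]
[[0.5475, -0.1914, 0.074], [0.372, -0.1833, 0.074], [0.4294, 0.1205, 0.074], [0.5954, 0.1045, 0.074]] [ 0.48607592 -0.03742047  0.074     ] [np.float64(0.2998), np.float64(0.1757), np.float64(0.3092), np.float64(0.1668)]
level ends [array([0.61711461, 0.24631286, 0.05      ]), array([0.40012666, 0.30744948, 0.05      ])] 0.22543615209847234
level ends [array([0.61244305, 0.25206602, 0.05      ]), array([0.40512518, 0.31820133, 0.05      ])] 0.21761107528747
```

View pics/top1.png

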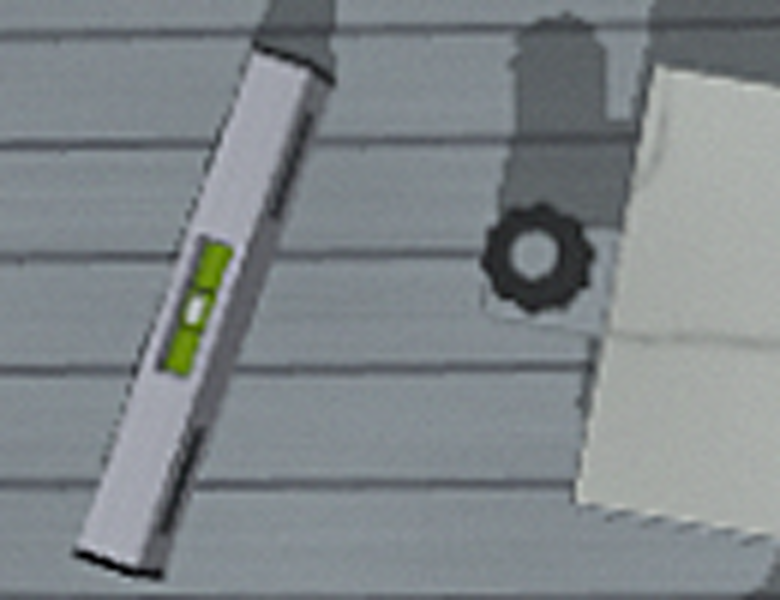

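View pics/side1.png

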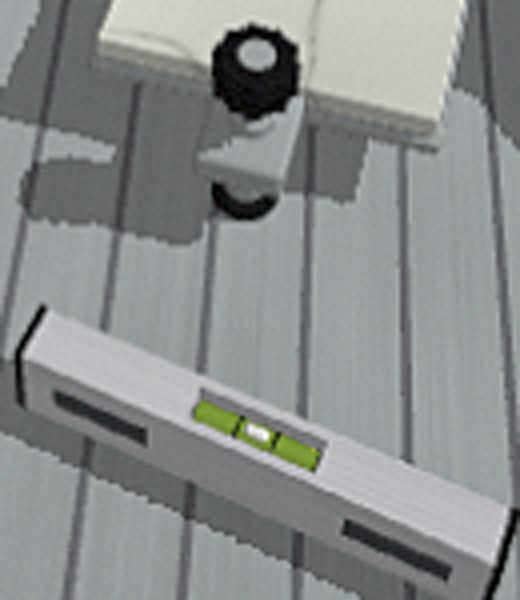

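```bash
python3 - <<'E'
from m import *
t=get('top');s=get('side')
def cr(d,c): return None
T=lambda x,y:(110+(x+.5)/6-.5,212+(y+.5)/6-.5); S=lambda x,y:(250+(x+.5)/4-.5,255+(y+.5)/4-.5)
prs={'A':(T(282,56),S(35,335)),'B':(T(111,563),S(502,538)),'vial':(T(197,308),S(259,432)),'knobtop':(T(536,255),S(257,53)),'slabL':(T(653,66),S(105,45)),'slabR':(T(577,500),S(440,120))}
for k,(a,b) in prs.items():
    z=dict(A=.05,B=.05,vial=.045,knobtop=.12).get(k,.073)
    print(k,tri(t,a,s,b),onz(t,*a,z),onz(s,*b,z))
# pan: side-face visibility; robust slab contour in the top view
for n,d in(('t',t),('s',s)):
    im=d['img'].astype(int); m=((im[:,:,2]-im[:,:,0])>2).astype(np.uint8)
    m=cv2.morphologyEx(m,cv2.MORPH_OPEN,np.ones((5,5)))
    nn,l,st,c=cv2.connectedComponentsWithStats(m); 
    i=l[270,270] if n=='t' else l[230,330]
    if i==0: print('none');continue
    cnt=max(cv2.findContours((l==i).astype(np.uint8),0,1)[0],key=cv2.contourArea)
    q=cv2.approxPolyDP(cv2.convexHull(cnt),6,True)[:,0]; print(n,q.tolist(),[onz(d,*p,.074).round(4).tolist() for p in q])
E
```

```text
A (array([0.61373888, 0.24770746, 0.04859618]), np.float64(0.0025812434425413282)) [0.61478418 0.24731815 0.05      ] [0.61227147 0.24874999 0.05      ]
B (array([0.40494318, 0.31563715, 0.04686518]), np.float64(0.0018917779851046754)) [0.40397128 0.31496822 0.05      ] [0.40646071 0.31691907 0.05      ]
vial (array([0.50878548, 0.2815772 , 0.0472739 ]), np.float64(0.001210445620645285)) [0.5096197  0.28209659 0.045     ] [0.50811117 0.2804925  0.045     ]
knobtop (array([0.5213203 , 0.12787516, 0.11859758]), np.float64(0.00022013115724979964)) [0.52126198 0.12764288 0.12      ] [0.52123634 0.12909853 0.12      ]
slabL (array([0.60207838, 0.0883457 , 0.06818376]), np.float64(0.004867128354907025)) [0.60366646 0.08763954 0.073     ] [0.59913054 0.09297291 0.073     ]
slabR (array([0.42797476, 0.11849507, 0.06982821]), np.float64(0.0009544552860301875)) [0.42831557 0.11794403 0.073     ] [0.42802536 0.12115015 0.073     ]
none
s [[309, 181], [376, 194], [358, 287], [275, 268]] [[0.5483, -0.2042, 0.074], [0.3778, -0.1705, 0.074], [0.4316, 0.1282, 0.074], [0.6001, 0.0997, 0.074]]
```

Level centre (0.509,0.282), yaw -18°; knob (0.521,0.128), top at 0.12 (agrees); slab centre (0.491,-0.044), its x axis at yaw 80°. These agree with the given sizes, so I'll move.

Call:
servo_tool(
  increments=[
    [39,-30.4,0,0,0,0,1],
    [39,-30.4,0,0,0,0,1],
    [39,-30.4,0,0,0,0,1],
    [39,-30.4,0,0,0,0,1],
    [39,-30.4,0,0,0,0,1],
    [39,-30.4,0,0,0,0,1],
    [39,-30.4,0,0,0,0,1],
    [39,-30.4,0,0,0,0,1],
    [39,-30.4,0,0,0,0,1],
    [39,-30.4,0,0,0,0,1],
  ],
)

```text
time_s: 1.3
tool_pos: [0.5006, -0.1977, 0.2316]
tool_rot: [[0.928, 0.371, 0.001], [0.371, -0.928, -0.0], [0.0, 0.0, -1.0]]
wrist_force: [1.2, -0.4, -0.6]
width: 0.0852
grip_force: 0.0
```

```bash
cat >> m.py <<'E'
def go(x,y,z,yaw=None):
    "tool-frame shift (mm) and rz (deg) to target; yaw = heading of tool x"
    s=monitor.state(); R=s['tool_rot']; p=s['tool_pos']
    y0=np.degrees(np.arctan2(R[1,0],R[0,0])); print('t',round(s['time_s'],2),'pos',p.round(4),'yaw',y0.round(2),'F',s['wrist_force'].round(1),'w',round(s['width'],4),'grip',round(s['grip_force'],1),'q',s['joint_pos'].round(2))
    print('shift mm',(R.T@(np.array([x,y,z])-p)*1e3).round(1),'rz',None if yaw is None else round((y0-yaw+180)%360-180,2),'tilt',R[:2,2].round(4))
E
python3 -c "
from m import *
go(.5094,.282,.2,-18.1)"
```

```text
t 1.3 pos [ 0.5006 -0.1977  0.2316] yaw 21.81 F [ 1.2 -0.4 -0.6] w 0.0852 grip 0.0 q [ 0.42  0.21 -0.18  1.9   0.04  1.03 -0.98]
shift mm [ 186.3 -442.1   31.5] rz 39.91 tilt [ 0.0005 -0.0003]
```

Call:
servo_tool(
  increments=[
    [18.6,-44.2,3,0,0,0,1],
    [18.6,-44.2,3,0,0,0,1],
    [18.6,-44.2,3,0,0,0,1],
    [18.6,-44.2,3,0,0,0,1],
    [18.6,-44.2,3,0,0,0,1],
    [18.6,-44.2,3,0,0,0,1],
    [18.6,-44.2,3,0,0,0,1],
    [18.6,-44.2,3,0,0,0,1],
    [18.6,-44.2,3,0,0,0,1],
    [18.6,-44.2,3,0,0,0,1],
  ],
)

```text
time_s: 2.3
tool_pos: [0.5082, 0.2819, 0.2014]
tool_rot: [[0.929, 0.371, 0.0], [0.371, -0.929, 0.0], [0.0, 0.0, -1.0]]
wrist_force: [1.2, -0.1, 0.7]
width: 0.0852
grip_force: 0.0
```

Call:
servo_tool(
  increments=[
    [0,0,0,0,0,-8,1],
    [0,0,0,0,0,-8,1],
    [0,0,0,0,0,-8,1],
    [0,0,0,0,0,-8,1],
    [0,0,0,0,0,-8,1],
    [0,0,0,0,0,-8,1],
    [0,0,0,0,0,-8,1],
    [0,0,0,0,0,-8,1],
    [0,0,0,0,0,-8,1],
    [0,0,0,0,0,-8,1],
  ],
)

```text
time_s: 3.3
tool_pos: [0.5084, 0.2799, 0.2014]
tool_rot: [[-0.21, 0.978, 0.0], [0.978, 0.21, -0.0], [-0.0, 0.0, -1.0]]
wrist_force: [-0.5, 0.5, -0.2]
width: 0.0853
grip_force: 0.0
```

Call:
servo_tool(
  increments=[
    [0,0,0,0,0,-8,1],
    [0,0,0,0,0,-8,1],
    [0,0,0,0,0,-8,1],
    [0,0,0,0,0,-8,1],
    [0,0,0,0,0,-8,1],
    [0,0,0,0,0,-8,1],
    [0,0,0,0,0,-8,1],
    [0,0,0,0,0,-4,1],
    [0,0,0,0,0,0,1],
  ],
)

```text
time_s: 4.2
tool_pos: [0.5085, 0.2798, 0.2012]
tool_rot: [[-0.95, 0.311, -0.0], [0.311, 0.95, 0.0], [0.0, 0.0, -1.0]]
wrist_force: [0.0, -0.4, -0.2]
width: 0.0855
grip_force: 0.0
```

```bash
python3 -c "
from m import *
go(.5094,.282,.1,161.9)
s=get('side'); t=get('top'); 
a=s['img'][230:420,200:420]; b=t['img'][190:320,90:240]
cv2.imwrite('pics/c2.png',np.hstack([cv2.resize(a,(440,380)),cv2.resize(b,(350,303)).copy() if 0 else cv2.copyMakeBorder(cv2.resize(b,(350,303)),0,77,0,0,0)]))"
```

```text
t 4.2 pos [0.5085 0.2798 0.2012] yaw 161.86 F [ 0.  -0.4 -0.2] w 0.0855 grip 0.0 q [ 0.12  0.46 -0.95  1.81  0.41  1.09  0.28]
shift mm [ -0.2   2.4 101.2] rz -0.04 tilt [-0.0004  0.0001]
```

View pics/c2.png

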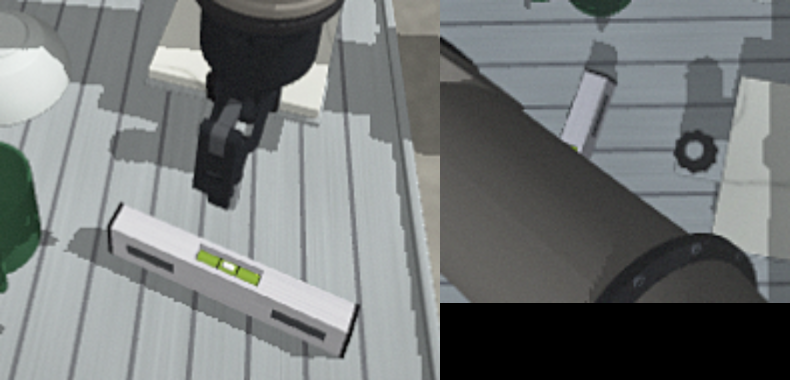

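Side crop: the open gripper hangs right above the level's middle, vial at crop (230,265), nothing in the way. Descending and gripping.

Call:
servo_tool(
  increments=[
    [0,1,40,0,0,0,1],
    [0,1,40,0,0,0,1],
    [0,0.4,40,0,0,0,1],
    [0,0,30,0,0,0,1],
    [0,0,20,0,0,0,1],
    [0,0,14,0,0,0,1],
    [0,0,7,0,0,0,1],
    [0,0,0,0,0,0,1],
  ],
)

```text
time_s: 5.1
tool_pos: [0.509, 0.2824, 0.0101]
tool_rot: [[-0.95, 0.313, -0.0], [0.313, 0.95, -0.0], [0.0, -0.0, -1.0]]
wrist_force: [0.0, 0.3, 0.1]
width: 0.0851
grip_force: 0.0
```

Call:
servo_tool(
  increments=[
    [0,0,0,0,0,0,-1],
    [0,0,0,0,0,0,-1],
    [0,0,0,0,0,0,-1],
    [0,0,0,0,0,0,-1],
    [0,0,0,0,0,0,-1],
    [0,0,0,0,0,0,-1],
    [0,0,0,0,0,0,-1],
    [0,0,0,0,0,0,-1],
  ],
)

```text
time_s: 5.9
tool_pos: [0.5095, 0.2824, 0.0109]
tool_rot: [[-0.95, 0.312, 0.001], [0.312, 0.95, 0.0], [-0.001, 0.001, -1.0]]
wrist_force: [-0.8, -1.5, 7.0]
width: 0.0256
grip_force: 60.0
```

Call:
servo_tool(
  increments=[
    [0,0,-20,0,0,0,-1],
    [0,0,-40,0,0,0,-1],
    [0,0,-40,0,0,0,-1],
    [0,0,-40,0,0,0,-1],
    [0,0,-30,0,0,0,-1],
    [0,0,0,0,0,0,-1],
  ],
)

```text
time_s: 6.5
tool_pos: [0.5103, 0.2837, 0.1856]
tool_rot: [[-0.95, 0.312, 0.006], [0.312, 0.95, 0.003], [-0.004, 0.004, -1.0]]
wrist_force: [1.0, 0.2, -3.0]
width: 0.0252
grip_force: 59.7
```

Call:
servo_tool(
  increments=[
    [-8.8,-34.1,0,0,0,0,-1],
    [-8.8,-34.1,0,0,0,0,-1],
    [-8.8,-34.1,0,0,0,0,-1],
    [-8.8,-34.1,0,0,0,0,-1],
    [-8.8,-34.1,0,0,0,0,-1],
    [-8.8,-34.1,0,0,0,0,-1],
    [-8.8,-34.1,0,0,0,0,-1],
    [-8.8,-34.1,0,0,0,0,-1],
    [-8.8,-34.1,0,0,0,0,-1],
    [-8.8,-34.1,0,0,0,0,-1],
  ],
)

```text
time_s: 7.5
tool_pos: [0.4855, -0.0705, 0.1805]
tool_rot: [[-0.95, 0.312, -0.0], [0.312, 0.95, -0.0], [0.0, -0.0, -1.0]]
wrist_force: [0.1, -0.4, -2.9]
width: 0.0256
grip_force: 59.8
```

Call:
servo_tool(
  increments=[
    [0,0,0,0,0,8.2,-1],
    [0,0,0,0,0,8.2,-1],
    [0,0,0,0,0,8.2,-1],
    [0,0,0,0,0,8.2,-1],
    [0,0,0,0,0,8.2,-1],
    [0,0,0,0,0,8.2,-1],
    [0,0,0,0,0,8.2,-1],
    [0,0,0,0,0,8.2,-1],
    [0,0,0,0,0,8.2,-1],
    [0,0,0,0,0,8.2,-1],
  ],
)

```text
time_s: 8.5
tool_pos: [0.4857, -0.0689, 0.1804]
tool_rot: [[0.182, 0.983, -0.001], [0.983, -0.182, 0.0], [0.0, -0.001, -1.0]]
wrist_force: [-0.0, -0.1, -2.4]
width: 0.0253
grip_force: 59.9
```

```bash
python3 -c "
from m import *
go(.4866,-.0688,.1,80)
s=get('side'); t=get('top'); 
a=s['img'][120:310,220:440]; b=t['img'][190:340,180:360]
cv2.imwrite('pics/c3.png',np.hstack([cv2.resize(a,(440,380)),cv2.copyMakeBorder(cv2.resize(b,(360,300)),0,80,0,0,0)]))"
```

```text
t 8.5 pos [ 0.4857 -0.0689  0.1804] yaw 79.5 F [-0.  -0.1 -2.4] w 0.0253 grip 59.9 q [ 0.6   0.25 -0.67  2.03  0.19  0.93 -0.35]
shift mm [ 0.2  0.9 80.4] rz -0.5 tilt [-0.0007  0.0003]
```

View pics/c3.png

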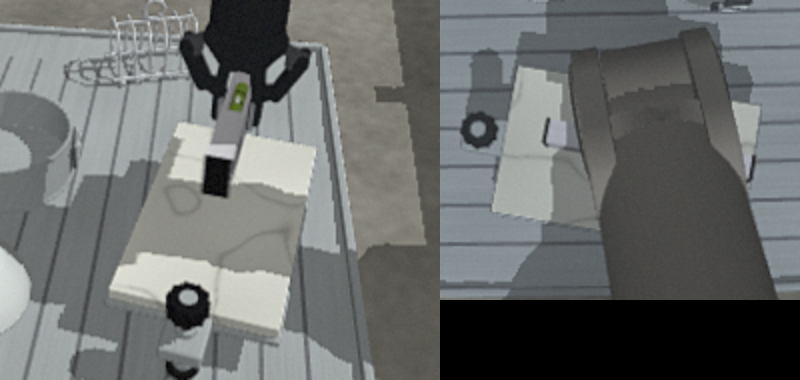

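Side crop: the level is gripped straight, hanging over the slab along its length, clear of knob and toast rack; the far end is at top crop (550,130). Lowering.

Call:
servo_tool(
  increments=[
    [0,0.9,30,0,0,-0.5,-1],
    [0,0,30,0,0,0,-1],
    [0,0,20,0,0,0,-1],
    [0,0,10,0,0,0,-1],
    [0,0,3,0,0,0,-1],
    [0,0,1,0,0,0,-1],
    [0,0,1,0,0,0,-1],
    [0,0,1,0,0,0,-1],
    [0,0,0,0,0,0,-1],
  ],
)

```text
time_s: 9.5
tool_pos: [0.4875, -0.0694, 0.0848]
tool_rot: [[0.168, 0.986, 0.001], [0.986, -0.168, -0.0], [-0.0, 0.001, -1.0]]
wrist_force: [0.7, 0.1, -2.5]
width: 0.0251
grip_force: 60.0
```

Call:
servo_tool(
  increments=[
    [0,0,1,0,0,0,-1],
    [0,0,1,0,0,0,-1],
    [0,0,1,0,0,0,-1],
    [0,0,0,0,0,0,-1],
  ],
)

```text
time_s: 9.9
tool_pos: [0.4871, -0.0693, 0.0812]
tool_rot: [[0.168, 0.986, -0.0], [0.986, -0.168, 0.0], [0.0, -0.0, -1.0]]
wrist_force: [-0.1, -0.5, -3.5]
width: 0.0253
grip_force: 60.0
```

Call:
servo_tool(
  increments=[
    [0,0,1,0,0,0,-1],
    [0,0,0.5,0,0,0,-1],
    [0,0,0,0,0,0,-1],
  ],
)

```text
time_s: 10.2
tool_pos: [0.4874, -0.0691, 0.0801]
tool_rot: [[0.168, 0.986, 0.0], [0.986, -0.168, 0.0], [0.0, 0.0, -1.0]]
wrist_force: [-1.5, 3.0, 5.8]
width: 0.0253
grip_force: 61.1
```

Call:
servo_tool(
  increments=[
    [0,0,-0.5,0,0,0,-0.2],
    [0,0,0,0,0,0,0.2],
    [0,0,0,0,0,0,0.6],
    [0,0,0,0,0,0,1],
    [0,0,0,0,0,0,1],
    [0,0,0,0,0,0,1],
    [0,0,-10,0,0,0,1],
    [0,0,-30,0,0,0,1],
    [0,0,-40,0,0,0,1],
    [0,0,-40,0,0,0,1],
  ],
)

```text
time_s: 11.2
tool_pos: [0.4868, -0.0689, 0.2022]
tool_rot: [[0.168, 0.986, -0.001], [0.986, -0.168, 0.001], [0.001, -0.001, -1.0]]
wrist_force: [0.9, -1.3, -0.0]
width: 0.0854
grip_force: 0.0
```

```bash
python3 -c "
from m import *
go(.521,.128,.2,80)
s=get('side','s4.png')
cs,ss,_=green(s); print(cs,ss)
x,y=map(int,cs)
cv2.imwrite('pics/c4.png',np.hstack([cv2.resize(s['img'][120:310,220:440],(440,380)),cv2.resize(s['img'][y-19:y+19,x-18:x+18],(360,380),interpolation=cv2.INTER_CUBIC)]))"
```

```text
t 11.2 pos [ 0.4868 -0.0689  0.2022] yaw 80.35 F [ 0.9 -1.3 -0. ] w 0.0854 grip 0.0 q [ 0.62  0.22 -0.69  2.01  0.17  0.97 -0.32]
shift mm [199.8   0.7   2.3] rz 0.35 tilt [-0.0005  0.0008]
[335.55555556 197.88888889] [334 197   4   4   9]
```

View pics/c4.png

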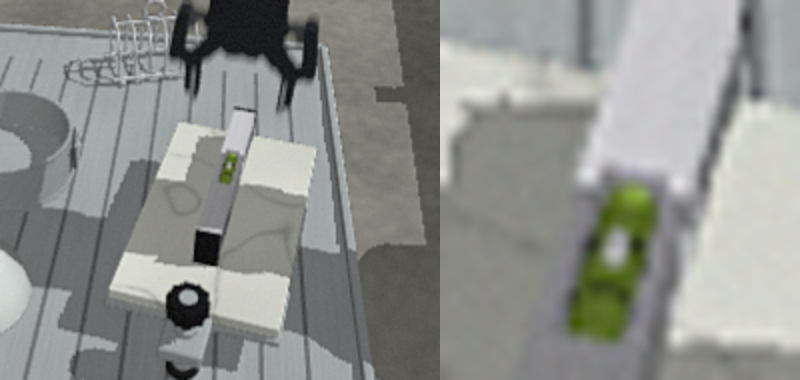

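The level stands flat along the slab's length. The bubble (crop (615,245)) is displaced towards the far, higher end and still settling. Arm to the knob, pre-rotated for a long clockwise turn.

Call:
servo_tool(
  increments=[
    [40,0,0,0,0,0,1],
    [40,0,0,0,0,0,1],
    [40,0.7,0,0,0,0,1],
    [40,0,0,0,0,0,1],
    [40,0,0,0,0,0,1],
    [0,0,0,0,0,-8,1],
    [0,0,0,0,0,-8,1],
    [0,0,0,0,0,-8,1],
    [0,0,0,0,0,-8,1],
    [0,0,0,0,0,-8,1],
  ],
)

```text
time_s: 12.25
tool_pos: [0.5215, 0.1278, 0.201]
tool_rot: [[-0.51, 0.86, 0.0], [0.86, 0.51, -0.0], [-0.0, 0.0, -1.0]]
wrist_force: [-0.3, -0.3, -0.1]
width: 0.0853
grip_force: 0.0
```

Call:
servo_tool(
  increments=[
    [0,0,0,0,0,-8,1],
    [0,0,0,0,0,-8,1],
    [0,0,0,0,0,-8,1],
    [0,0,0,0,0,-8,1],
    [0,0,0,0,0,-8,1],
    [0,0,0,0,0,-8,1],
    [0,0,0,0,0,0,1],
    [0,0,0,0,0,0,1],
    [0,0,0,0,0,0,1],
  ],
)

```text
time_s: 13.15
tool_pos: [0.5215, 0.1277, 0.2006]
tool_rot: [[-0.979, 0.206, 0.0], [0.206, 0.979, -0.0], [-0.0, -0.0, -1.0]]
wrist_force: [0.7, -0.0, -0.4]
width: 0.0853
grip_force: 0.0
```

```bash
cat > prof.py <<'E'
from m import *
def prof(d,c,yaw,z=.114,half=36,w=5):
    "mean B,G,R along level axis, each mm"
    a=np.radians(yaw); u=np.array([np.cos(a),np.sin(a),0]); v=np.array([-u[1],u[0],0]); c=np.array([c[0],c[1],z])
    ss=np.arange(-half,half+1,2.); vv=np.linspace(-w,w,7)
    m=np.array([[proj(d,c+s*1e-3*u+x*1e-3*v) for s in ss] for x in vv],np.float32)
    I=cv2.remap(d['img'].astype(np.float32),m[...,0],m[...,1],cv2.INTER_CUBIC); return ss,I
if __name__=='__main__':
    go(.5213,.128,.089)
    s=get('side');t=get('top','t5.png')
    ims=[]
    for d in(t,s):
        p=proj(d,(.487,-.069,.114)); print(p)
        x,y=p.round().astype(int); ims.append(cv2.resize(d['img'][y-24:y+24,x-25:x+25],(400,384),interpolation=cv2.INTER_CUBIC))
    cv2.imwrite('pics/c5.png',np.hstack(ims))
E
python3 prof.py
```

```text
t 13.15 pos [0.5215 0.1277 0.2006] yaw 168.11 F [ 0.7 -0.  -0.4] w 0.0853 grip 0.0 q [ 0.51  0.43 -1.08  1.9   0.43  1.07  0.62]
shift mm [  0.3   0.3 111.6] rz None tilt [ 0.0002 -0.0002]
[283.59307199 267.65484978]
[333.16597625 204.68993366]
```

View pics/c5.png

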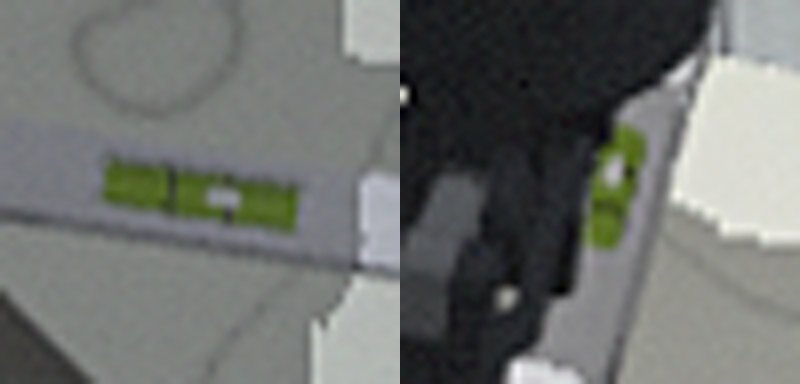

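Top crop (8x): green vial x 105–297, lines at 170 and 230, bubble at 223: about 7 mm towards the shelf's -x end, so about 2 rad clockwise needed. Gripping the knob.

Call:
servo_tool(
  increments=[
    [0.3,0.3,35,0,0,0,1],
    [0,0,35,0,0,0,1],
    [0,0,25,0,0,0,1],
    [0,0,14,0,0,0,1],
    [0,0,5,0,0,0,1],
    [0,0,0,0,0,0,0.4],
    [0,0,0,0,0,0,0.1],
    [0,0,0,0,0,0,0.05],
    [0,0,0,0,0,0,0.02],
  ],
)

```text
time_s: 14.15
tool_pos: [0.5218, 0.128, 0.0871]
tool_rot: [[-0.979, 0.203, 0.001], [0.203, 0.979, 0.0], [-0.001, 0.0, -1.0]]
wrist_force: [-0.0, -0.2, 0.2]
width: 0.0436
grip_force: 0.0
```

Call:
servo_tool(
  increments=[
    [0,0,0,0,0,0,-0.03],
    [0,0,0,0,0,0,-0.06],
    [0,0,0,0,0,0,-0.1],
    [0,0,0,0,0,0,-0.2],
  ],
)

```text
time_s: 14.55
tool_pos: [0.5216, 0.1279, 0.0868]
tool_rot: [[-0.979, 0.203, 0.0], [0.203, 0.979, -0.0], [-0.001, -0.0, -1.0]]
wrist_force: [-1.0, -2.2, 8.7]
width: 0.0386
grip_force: 59.1
```

Call:
servo_tool(
  increments=[
    [0,0,-0.3,0,0,7,-0.2],
    [0,0,0,0,0,7,-0.2],
    [0,0,0,0,0,7,-0.2],
    [0,0,0,0,0,7,-0.2],
    [0,0,0,0,0,7,-0.2],
    [0,0,0,0,0,7,-0.2],
    [0,0,0,0,0,7,-0.2],
    [0,0,0,0,0,7,-0.2],
    [0,0,0,0,0,7,-0.2],
    [0,0,0,0,0,7,-0.2],
  ],
)

```text
time_s: 15.55
tool_pos: [0.5219, 0.1281, 0.0869]
tool_rot: [[-0.14, 0.99, 0.001], [0.99, 0.14, 0.0], [0.0, 0.001, -1.0]]
wrist_force: [2.8, 0.3, -1.9]
width: 0.0386
grip_force: 60.3
```

Call:
servo_tool(
  increments=[
    [0,0,0,0,0,7,-0.2],
    [0,0,0,0,0,7,-0.2],
    [0,0,0,0,0,7,-0.2],
    [0,0,0,0,0,7,-0.2],
    [0,0,0,0,0,7,-0.2],
    [0,0,0,0,0,0,-0.2],
    [0,0,0,0,0,0,-0.2],
    [0,0,0,0,0,0,-0.2],
    [0,0,0,0,0,0,-0.2],
    [0,0,0,0,0,0,-0.2],
  ],
)

```text
time_s: 16.55
tool_pos: [0.5221, 0.1279, 0.0869]
tool_rot: [[0.449, 0.893, 0.001], [0.893, -0.449, 0.0], [0.001, 0.001, -1.0]]
wrist_force: [3.9, -2.0, -1.1]
width: 0.0384
grip_force: 60.9
```

Call:
servo_tool(
  increments=[
    [0,0,0,0,0,0,-0.2],
    [0,0,0,0,0,0,-0.2],
    [0,0,0,0,0,0,-0.2],
    [0,0,0,0,0,0,-0.2],
    [0,0,0,0,0,0,-0.2],
    [0,0,0,0,0,0,-0.2],
    [0,0,0,0,0,0,-0.2],
    [0,0,0,0,0,0,-0.2],
    [0,0,0,0,0,0,-0.2],
  ],
)

```text
time_s: 17.45
tool_pos: [0.5221, 0.1279, 0.0869]
tool_rot: [[0.449, 0.893, 0.001], [0.893, -0.449, 0.0], [0.001, 0.001, -1.0]]
wrist_force: [5.0, -2.6, -2.3]
width: 0.0386
grip_force: 60.9
```

```bash
cat > bub.py <<'E'
from prof import *
import sys
go(.5218,.128,.089)
old=dict(img=cv2.imread('pics/t5.png'))
t=get('top',sys.argv[1]); print('t5 then now: rows s(mm), G-B (low=bubble/lines), mean')
for im in(old['img'],t['img']):
    d=dict(t,img=im); ss,I=prof(d,(.487,-.069),80.35,half=44,w=3); M=I.mean(0)
    # metrics: green window extents, bubble centroid by blue, line dips in the sum
    g=M[:,1]-M[:,0]; B=M[:,0]
    print(np.c_[ss,g,B,M.sum(1)/3].round().astype(int).T.tolist())
E
python3 bub.py t6.png
```

```text
t 17.45 pos [0.5221 0.1279 0.0869] yaw 63.29 F [ 5.  -2.6 -2.3] w 0.0386 grip 60.9 q [ 0.09  0.44 -0.54  2.01  0.32  0.77 -1.11]
shift mm [-0.  -0.3 -2.1] rz None tilt [0.0014 0.0002]
t5 then now: rows s(mm), G-B (low=bubble/lines), mean
[[-44, -42, -40, -38, -36, -34, -32, -30, -28, -26, -24, -22, -20, -18, -16, -14, -12, -10, -8, -6, -4, -2, 0, 2, 4, 6, 8, 10, 12, 14, 16, 18, 20, 22, 24, 26, 28, 30, 32, 34, 36, 38, 40, 42, 44], [-5, -6, -6, -7, -6, -7, -9, -15, 32, 74, 62, 60, 60, 56, 62, 63, 42, 5, 1, 8, 4, 27, 56, 66, 64, 62, 25, 46, 67, 63, 63, 64, 64, 62, 65, 63, 29, -13, -8, -7, -6, -6, -6, -6, -6], [120, 129, 130, 131, 130, 131, 137, 138, 73, 22, 40, 42, 40, 45, 39, 35, 65, 119, 122, 118, 123, 83, 42, 34, 37, 38, 44, 43, 37, 35, 37, 35, 35, 39, 35, 35, 76, 131, 131, 128, 128, 128, 126, 126, 126], [116, 125, 126, 126, 126, 126, 130, 128, 90, 63, 75, 76, 74, 77, 73, 70, 88, 121, 122, 121, 124, 97, 74, 71, 72, 73, 58, 68, 75, 70, 72, 71, 71, 74, 71, 70, 91, 122, 125, 123, 123, 124, 122, 121, 122]]
[[-44, -42, -40, -38, -36, -34, -32, -30, -28, -26, -24, -22, -20, -18, -16, -14, -12, -10, -8, -6, -4, -2, 0, 2, 4, 6, 8, 10, 12, 14, 16, 18, 20, 22, 24, 26, 28, 30, 32, 34, 36, 38, 40, 42, 44], [-10, -9, -9, -10, -9, -11, -21, 17, 91, 112, 103, 102, 102, 101, 104, 112, 96, 46, 49, 15, 4, 9, 6, 8, 29, 61, 21, 48, 66, 61, 61, 62, 62, 62, 63, 51, 13, -13, -8, -6, -6, -6, -5, -5, -5], [188, 187, 187, 188, 191, 196, 187, 114, 44, 36, 40, 41, 42, 44, 42, 38, 41, 46, 53, 112, 122, 117, 124, 121, 83, 36, 44, 46, 43, 42, 41, 40, 40, 39, 36, 56, 102, 127, 134, 130, 129, 129, 128, 129, 129], [181, 181, 180, 181, 183, 188, 173, 122, 95, 99, 98, 99, 100, 101, 100, 102, 95, 71, 79, 118, 123, 121, 127, 124, 98, 70, 55, 73, 79, 76, 74, 74, 74, 73, 71, 84, 107, 118, 129, 126, 124, 124, 124, 125, 125]]
```

Bubble about 0.9 mm short of centre; a further ~14° then release.

Call:
servo_tool(
  increments=[
    [0,0,0,0,0,7,-0.2],
    [0,0,0,0,0,7,-0.2],
    [0,0,0,0,0,0,-0.2],
    [0,0,0,0,0,0,0.05],
    [0,0,0,0,0,0,0.4],
    [0,0,0,0,0,0,0.8],
    [0,0,0,0,0,0,1],
    [0,0,-10,0,0,0,1],
    [0,0,-40,0,0,0,1],
    [0,0,-40,0,0,0,1],
  ],
)

```text
time_s: 18.5
tool_pos: [0.5206, 0.1282, 0.1779]
tool_rot: [[0.651, 0.759, -0.002], [0.759, -0.651, 0.0], [-0.001, -0.002, -1.0]]
wrist_force: [0.8, -0.9, 0.0]
width: 0.0853
grip_force: 0.0
```

Call:
servo_tool(
  increments=[
    [0,0,0,0,0,0,1],
    [0,0,0,0,0,0,1],
    [0,0,0,0,0,0,1],
    [0,0,0,0,0,0,1],
    [0,0,0,0,0,0,1],
    [0,0,0,0,0,0,1],
    [0,0,0,0,0,0,1],
    [0,0,0,0,0,0,1],
    [0,0,0,0,0,0,1],
    [0,0,0,0,0,0,1],
  ],
)

```text
time_s: 19.5
tool_pos: [0.5213, 0.1281, 0.1766]
tool_rot: [[0.652, 0.758, -0.0], [0.758, -0.652, 0.0], [0.0, -0.0, -1.0]]
wrist_force: [-0.2, -0.0, -0.5]
width: 0.0854
grip_force: 0.0
```

```bash
python3 bub.py t7.png; python3 -c "
from h import *
t=cv2.imread('pics/t7.png'); cv2.imwrite('pics/c7.png',np.hstack([cv2.resize(t[244:292,258:308],(400,384),interpolation=cv2.INTER_CUBIC),cv2.resize(t[200:344,180:330],(400,384))]))"
```

```text
t 19.5 pos [0.5213 0.1281 0.1766] yaw 49.31 F [-0.2 -0.  -0.5] w 0.0854 grip 0.0 q [ 0.09  0.31 -0.53  1.94  0.19  0.94 -1.25]
shift mm [ 0.3  0.4 87.6] rz None tilt [-0.      0.0001]
t5 then now: rows s(mm), G-B (low=bubble/lines), mean
[[-44, -42, -40, -38, -36, -34, -32, -30, -28, -26, -24, -22, -20, -18, -16, -14, -12, -10, -8, -6, -4, -2, 0, 2, 4, 6, 8, 10, 12, 14, 16, 18, 20, 22, 24, 26, 28, 30, 32, 34, 36, 38, 40, 42, 44], [-5, -6, -6, -7, -6, -7, -9, -15, 32, 74, 62, 60, 60, 56, 62, 63, 42, 5, 1, 8, 4, 27, 56, 66, 64, 62, 25, 46, 67, 63, 63, 64, 64, 62, 65, 63, 29, -13, -8, -7, -6, -6, -6, -6, -6], [120, 129, 130, 131, 130, 131, 137, 138, 73, 22, 40, 42, 40, 45, 39, 35, 65, 119, 122, 118, 123, 83, 42, 34, 37, 38, 44, 43, 37, 35, 37, 35, 35, 39, 35, 35, 76, 131, 131, 128, 128, 128, 126, 126, 126], [116, 125, 126, 126, 126, 126, 130, 128, 90, 63, 75, 76, 74, 77, 73, 70, 88, 121, 122, 121, 124, 97, 74, 71, 72, 73, 58, 68, 75, 70, 72, 71, 71, 74, 71, 70, 91, 122, 125, 123, 123, 124, 122, 121, 122]]
[[-44, -42, -40, -38, -36, -34, -32, -30, -28, -26, -24, -22, -20, -18, -16, -14, -12, -10, -8, -6, -4, -2, 0, 2, 4, 6, 8, 10, 12, 14, 16, 18, 20, 22, 24, 26, 28, 30, 32, 34, 36, 38, 40, 42, 44], [-10, -8, -8, -10, -8, -10, -21, 18, 89, 109, 100, 99, 100, 100, 104, 108, 87, 52, 79, 56, 16, 0, 3, 6, 23, 48, 27, 51, 61, 59, 59, 60, 58, 60, 63, 49, 12, -12, -8, -5, -6, -6, -6, -6, -5], [188, 186, 186, 187, 188, 193, 186, 113, 43, 37, 43, 45, 44, 43, 40, 41, 46, 48, 49, 103, 166, 182, 178, 174, 126, 39, 45, 46, 44, 44, 44, 42, 43, 42, 38, 57, 106, 133, 130, 127, 129, 131, 129, 128, 128], [180, 179, 179, 179, 181, 186, 173, 121, 92, 98, 99, 101, 100, 99, 99, 102, 94, 76, 93, 133, 172, 180, 179, 176, 137, 65, 60, 74, 78, 77, 77, 75, 75, 75, 73, 84, 111, 125, 125, 123, 124, 126, 124, 124, 124]]
```

View pics/c7.png

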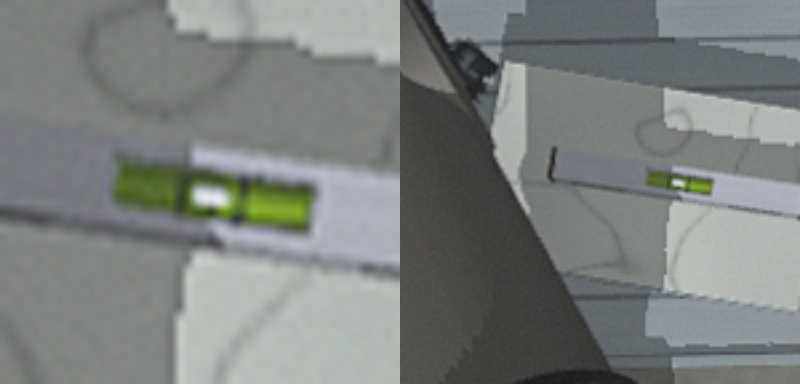

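Top crop: lines at x 183 and 240, bubble 192–228 (centre 210 vs 211.5): between the lines with hands off, within about 0.5 mm. The level and the shelf stand straight. Now to the pressing spot, 55 mm from the level's middle on the solid top.

```bash
python3 -c "
from m import *
go(.4776,-.1245,.14,80.3); get('side','s7.png')"
```

```text
t 19.55 pos [0.5213 0.1281 0.1766] yaw 49.32 F [-0.3  0.5 -0.3] w 0.0851 grip 0.0 q [ 0.09  0.31 -0.53  1.94  0.19  0.94 -1.25]
shift mm [-220.   131.5   36.6] rz -30.98 tilt [0. 0.]
```

Call:
servo_tool(
  increments=[
    [0,0,0,0,0,-8,-1],
    [0,0,0,0,0,-8,-1],
    [0,0,0,0,0,-8,-1],
    [0,0,0,0,0,-7,-1],
    [-40,0,0,0,0,0,-1],
    [-40,0,0,0,0,0,-1],
    [-40,0,0,0,0,0,-1],
    [-40,0,0,0,0,0,-1],
    [-40,0,0,0,0,0,-1],
    [-40,0,0,0,0,0,-1],
  ],
)

```text
time_s: 20.6
tool_pos: [0.4805, -0.1101, 0.1768]
tool_rot: [[0.168, 0.986, 0.0], [0.986, -0.168, -0.0], [-0.0, 0.0, -1.0]]
wrist_force: [-0.3, 0.3, 0.1]
width: -0.0003
grip_force: 0.0
```

```bash
python3 -c "
from m import *
go(.4776,-.1245,.125,80.3)"
```

```text
t 20.6 pos [ 0.4805 -0.1101  0.1768] yaw 80.32 F [-0.3  0.3  0.1] w -0.0003 grip 0.0 q [ 0.57  0.23 -0.53  2.04  0.15  0.91 -0.22]
shift mm [-14.7  -0.4  51.8] rz 0.02 tilt [ 0.0005 -0.0002]
```

Call:
servo_tool(
  increments=[
    [-14.7,-0.4,0,0,0,0,-1],
    [0,0,25,0,0,0,-1],
    [0,0,15,0,0,0,-1],
    [0,0,8,0,0,0,-1],
    [0,0,4,0,0,0,-1],
    [0,0,1.5,0,0,0,-1],
    [0,0,1,0,0,0,-1],
    [0,0,0,0,0,0,-1],
    [0,0,0,0,0,0,-1],
  ],
)

```text
time_s: 21.5
tool_pos: [0.4783, -0.123, 0.1226]
tool_rot: [[0.168, 0.986, 0.001], [0.986, -0.168, -0.0], [-0.0, 0.001, -1.0]]
wrist_force: [-0.3, 0.4, 0.7]
width: -0.0003
grip_force: 0.0
```

Call:
servo_tool(
  increments=[
    [0,0,0.7,0,0,0,-1],
    [0,0,0.7,0,0,0,-1],
    [0,0,0.6,0,0,0,-1],
    [0,0,0,0,0,0,-1],
    [0,0,0,0,0,0,-1],
  ],
)

```text
time_s: 22.0
tool_pos: [0.4781, -0.1229, 0.1201]
tool_rot: [[0.168, 0.986, 0.0], [0.986, -0.168, 0.0], [0.0, 0.0, -1.0]]
wrist_force: [0.3, 0.1, 0.5]
width: -0.0001
grip_force: 0.2
```

Call:
servo_tool(
  increments=[
    [0,0,0.5,0,0,0,-1],
    [0,0,0.5,0,0,0,-1],
    [0,0,0,0,0,0,-1],
    [0,0,0,0,0,0,-1],
  ],
)

```text
time_s: 22.4
tool_pos: [0.4784, -0.123, 0.12]
tool_rot: [[0.168, 0.986, 0.001], [0.986, -0.168, -0.001], [-0.0, 0.001, -1.0]]
wrist_force: [-5.6, 0.6, 19.9]
width: 0.0003
grip_force: 10.0
```

Contact, stiffer than hoped; easing back to a light push.

Call:
servo_tool(
  increments=[
    [0,0,-0.5,0,0,0,-1],
    [0,0,0,0,0,0,-1],
    [0,0,0,0,0,0,-1],
    [0,0,0,0,0,0,-1],
    [0,0,0,0,0,0,-1],
  ],
)

```text
time_s: 22.9
tool_pos: [0.4782, -0.1229, 0.1201]
tool_rot: [[0.168, 0.986, 0.0], [0.986, -0.168, -0.0], [-0.0, 0.0, -1.0]]
wrist_force: [-3.3, 0.5, 9.7]
width: 0.0001
grip_force: 5.2
```

Call:
servo_tool(
  increments=[
    [0,0,0,0,0,0,-1],
    [0,0,0,0,0,0,-1],
    [0,0,0,0,0,0,-1],
    [0,0,0,0,0,0,-1],
    [0,0,0,0,0,0,-1],
    [0,0,0,0,0,0,-1],
    [0,0,0,0,0,0,-1],
    [0,0,0,0,0,0,-1],
    [0,0,0,0,0,0,-1],
    [0,0,0,0,0,0,-1],
  ],
)

```text
time_s: 23.9
tool_pos: [0.4782, -0.123, 0.1201]
tool_rot: [[0.168, 0.986, 0.0], [0.986, -0.168, -0.0], [-0.0, 0.0, -1.0]]
wrist_force: [-1.9, 0.1, 10.7]
width: -0.0
grip_force: 5.2
```

Call:
servo_tool(
  increments=[
    [0,0,0,0,0,0,-1],
    [0,0,0,0,0,0,-1],
    [0,0,0,0,0,0,-1],
    [0,0,0,0,0,0,-1],
    [0,0,0,0,0,0,-1],
    [0,0,0,0,0,0,-1],
  ],
)

```text
time_s: 24.5
tool_pos: [0.4782, -0.1229, 0.1201]
tool_rot: [[0.168, 0.986, 0.0], [0.986, -0.168, -0.0], [-0.0, 0.0, -1.0]]
wrist_force: [-3.1, -0.6, 11.6]
width: -0.0001
grip_force: 5.2
```

```bash
python3 -c "
from prof import *
go(.4776,-.1245,.125,80.3); s=get('side','s8.png'); t=get('top','t8.png')
for n in('s7.png','s8.png'):
    d=dict(s,img=cv2.imread('pics/'+n)); ss,I=prof(d,(.4868,-.070),80.35,half=40,w=2); M=I.mean(0); print(np.c_[ss,M[:,0],M.sum(1)/3].round().astype(int).T.tolist())
t7=cv2.imread('pics/s7.png')
f=lambda i:cv2.resize(i[180:228,310:360],(260,250),interpolation=cv2.INTER_CUBIC)
cv2.imwrite('pics/c8.png',np.hstack([f(t7),f(s['img']),cv2.resize(t['img'][200:344,180:330],(260,250))]))"
```

```text
t 24.5 pos [ 0.4782 -0.1229  0.1201] yaw 80.31 F [-3.1 -0.6 11.6] w -0.0001 grip 5.2 q [ 0.56  0.31 -0.51  2.08  0.21  0.79 -0.25]
shift mm [-1.6 -0.3 -4.9] rz 0.01 tilt [ 0.0003 -0.0003]
[[-40, -38, -36, -34, -32, -30, -28, -26, -24, -22, -20, -18, -16, -14, -12, -10, -8, -6, -4, -2, 0, 2, 4, 6, 8, 10, 12, 14, 16, 18, 20, 22, 24, 26, 28, 30, 32, 34, 36, 38, 40], [35, 37, 40, 41, 40, 39, 39, 38, 37, 38, 40, 42, 41, 38, 38, 39, 38, 38, 40, 41, 41, 42, 39, 35, 33, 32, 31, 32, 33, 33, 31, 31, 32, 36, 37, 31, 28, 31, 29, 28, 30], [33, 35, 38, 39, 37, 37, 37, 35, 34, 36, 38, 38, 37, 34, 34, 36, 35, 35, 37, 37, 38, 39, 37, 33, 30, 29, 30, 31, 32, 32, 30, 29, 30, 33, 34, 30, 28, 29, 27, 27, 29]]
[[-40, -38, -36, -34, -32, -30, -28, -26, -24, -22, -20, -18, -16, -14, -12, -10, -8, -6, -4, -2, 0, 2, 4, 6, 8, 10, 12, 14, 16, 18, 20, 22, 24, 26, 28, 30, 32, 34, 36, 38, 40], [136, 130, 136, 119, 90, 55, 30, 23, 32, 33, 34, 32, 27, 25, 55, 102, 138, 145, 161, 172, 158, 115, 59, 22, 26, 36, 38, 37, 35, 30, 37, 78, 121, 136, 139, 133, 131, 130, 131, 132, 131], [134, 128, 134, 124, 105, 84, 71, 68, 73, 74, 75, 71, 62, 52, 71, 110, 142, 148, 162, 173, 158, 119, 78, 58, 66, 77, 78, 77, 76, 73, 76, 98, 123, 133, 135, 131, 130, 129, 130, 131, 130]]
```

View pics/c8.png

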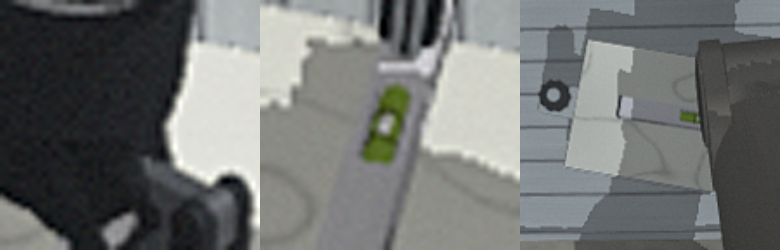

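Side crop: fingers press on the solid top beyond the window. Bubble edges are at -10 and +3 mm, lines at -14.5 and +6.5, so it is centred within about 0.5 mm. The push is steady at about 11 N, so I'm handing in.

```bash
python3 -c "
from bench import workorder
print(workorder.job_done())"
```

```text
the job is handed in; nothing more can be done
None
```

I handed the job in at 24.5 s of the 70 s allowed. The level stands on the shelf with the bubble between the lines, about 0.5 mm off centre by my reading both hands-off and under the push. The arm is still pressing on it at about 11 N (a brief touch reached 20 N). Gripping the knob may have shifted the shelf by about 1 mm. The arm stayed clear of the mug, bowl, tin and toast rack. The hand-in gave no verdict.

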